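Run the camera stand up, load the module, let the hood down on it

ROBOT

A 6-joint arm with a two-finger parallel gripper is mounted at the origin on the work surface. World frame = base frame: x ahead of the robot, y to its left, z up, the work surface at z = 0. Lengths are in m, angles in rad, forces in N, time in s.
With the tool pointing down it reaches from about 0.3 to 0.75 m from the base axis. Payload 8.5 kg.
Tool frame: the origin (TCP) lies on the mounting face of the last link; the fingertips stand 166 mm ahead of it and the grasp point (between the pads) lies 147 mm ahead of it; z points along the fingers, y is the line along which they close (so a half turn about z gives the same grasp; the last joint's range is limited). The gripper opens to 88 mm and grips with 3 to 60 N. Pads are 18 mm wide; open, the fingers measure 123 mm over their backs; the gripper's body (75 mm by 187 mm) begins 45 mm behind the grasp point.
Start: joints at [-1.526, 0.381, 1.297, -0, 1.464, -0.215], TCP at [0.141, -0.532, 0.405] pointing down, gripper open.
Joint ranges: [-3.11, 3.11], [-0.89, 2.33], [0.22, 2.48], [-1.42, 4.56], [0.17, 2.85], [-2.88, 2.88]. Speed limits (rad/s): [2.39, 2.39, 3.14, 3.14, 3.14, 3.14].

INTERFACE

Orientations are given as a unit quaternion [x, y, z, w].
In Python, from rig import bot, imaging, spotter gives the robot as it stands.
- The arm moves only by the shell command python3 -m handwheel 'ROWS' [FORCE]. ROWS is JSON, a list of rows, each an object of numbers: "dx", "dy", "dz": the shift along the tool's x, y, z in mm; "yaw": the turn about the tool's z in degrees; "jaw": the opening, from -1 (shut) to 1 (fully open), so that 0 is half open. A call has 1 to 10 rows; each row is the pose to reach, as a shift and turn from the pose commanded when the call began, along the tool's axes at that moment; what a row does not reach only later rows make up. A row lasts 1/10 s, in which the tool goes at most 50 mm and 8.59 degrees, less where a joint would pass 70% of its speed; a pose out of reach is approached as far as the arm can. A call with a gripper value outside its range is refused whole. The fingers move at their own pace and stop on an object; FORCE is the grip in N (left out, the last holds). Time passes only in rows, so rows that repeat a pose let the fingers close. It gives the time, the measured TCP pose, the force, the opening and the grip force at its end, in the units of the state.
- bot.get_state(): the state, without advancing time (a new reading comes with each control period).
- imaging.capture(name): name is "side" or "top" or "wrist"; returns a dict with "color" (400x640x3 uint8, red, green, blue), "fx", "fy", "cx", "cy" (pixels), "R" (3x3) and "t" (3): a world point X has camera coordinates R X + t; the wrist camera has in their place "hand_eye" (4x4, takes a point from camera to tool coordinates, whose origin is the TCP and whose axes are the flange's). Camera axes: x right, y down, z forward; pixel columns grow to the right and rows downward; lengths in m; the calibration is good to about 2 mm. A picture is of the moment at which its call begins: read the wrist's pose just before it. There is no depth.
- bot.job_done(): hands the job in; it is judged then, once.
Trained networks look in the newest picture that a camera, given by its name, has taken for a name from the list of things; names that differ only in an ending like _2 or _b are one class to them, and where a whole thing is asked for, a point or a joint stands for the part that bears it (a point fixed in the world has none). Each returns a list of dicts, best first, with "p" (0 to 1); they miss things now and then, are a little off and sometimes report something else, mostly with a low value. They report only what shows in the picture. A call takes as long as a camera call.
- spotter.boxes_of(camera, label): "rect" ([centre column, centre row, width, height] in pixels, round what is visible of it).
- spotter.mark_of(camera, label): "at" ([column, row] in pixels: a listed point, or the origin of a listed thing).
The state is a dict: "clock": time; "joint_positions": joint angles; "joint_velocities": joint speeds; "tau": joint torques, N m; "eef_pos": TCP position; "eef_rot": TCP orientation; "ft_force": force on the tool from outside, world axes, zero at the start; "torque": the same for the moment, N m; "grip_width": finger opening in m; "grip_force": force on a finger pad.
Only numpy, scipy, OpenCV 4.12 (cv2) and the standard library are available. Lean on these libraries where they do the work, as an engineer would, in place of code of your own. Each camera call takes 0.05 s, during which the arm holds its last target. There are 200 camera calls.

TASK

Load the camera module into the ratchet stand: pull the camera head straight up by its blue handle, click by click, until its orange lug presses gently but firmly on the brass stop collar, then let go so that it hangs on the pawl. Push the module carrier by its orange post fully home against its back stop without ramming it, then press the red pad of the pawl gently down and keep it down until the head has sunk, by its own weight alone, fully onto the module. Let the pad go, and leave everything else on the bench as it is.

Things in the scene. Friction and masses are not known exactly. Their poses are not given: they have to be found in the camera images.
- stand: White ratchet stand, fixed to the table. Origin: on the table under the middle of the column's +x face. Its x axis points from the column to the camera head (away from the robot at yaw 0), y to the left, z up. Base plate 12 mm thick, x -50..170, y -150..210 mm. Column x -20..0, y -45..45 mm, up to 185 mm height. 'stand' offsets below are in this frame, in mm.
- head (a joint): Height of the camera head (m), up positive, starts 0.006 to 0.018. Teeth: it goes up with a pull of 6 to 11 N (starts and clicks jolt it by up to 8 N at 30 mm/s, less when slow); the sprung pawl stops it going down: it hangs at 0.0065 + n x 0.009. Weight about 4 N; with the pawl held off it sinks, damped, at some 50 mm/s. It rests on the module at 0.020, carrier home; below 0.021 it blocks the module's way.
- hood (a point): Underside of the head's round black hood, 50 mm across: at stand x 70, y 0, z 55 + head value. Above it lens, black camera and handle; a grey bracket joins it to the toothed steel rail at the column.
- head_grip (a point): Middle of the web of the head's blue handle, at stand x 70, y 0, z 166 + head value. The web runs along stand x: 50 long, 12 thick (grasp across stand y), from 23 mm below to 16 mm above this point; a cap 54 x 28 x 8 mm sits on top of it (top 24 mm above this point). Below the web is the camera, 40 x 40 mm.
- track: Dark slotted strip on the column (stand y 24) with the brass stop collar clamped on it, a block 22 x 30 x 18 mm with a black buffer below. Origin: that of the stand, NOT the collar. The collar is set to another height each time and its height is not given: the orange lug meets the buffer somewhere between head values 0.056 and 0.072. Feel for it: it gives 2 mm for 10 N.
- carrier (a joint): Travel of the module carrier (m): starts at 0 to 0.014; 0.060 = home, touching its back stop. It moves towards stand -y; sliding friction about 2 N, it stays where it is left. Aluminium slide 60 x 150 mm with the grey camera module (32 x 32 mm, top at stand z 75) that goes under the hood.
- carrier_post (a point): Middle of the top of the carrier's orange push post: 34 (stand x) x 12 (stand y) mm, 40 mm tall, top at stand z 74; at stand x 70, y 160 minus the carrier value. Push it on its +y side towards stand -y.
- backstop: Dark steel back stop with a sprung black buffer at the -y end of the carrier's bed; it gives 2 mm for 10 N. Origin on the base plate under the buffer's face (stand x 70, y -35).
- pawl (a joint): Angle of the brass pawl (rad): 0 = in the teeth, grows as its pad is pressed; jumps to about 0.1 at each click. From about 0.10 to 0.12 the head is free to sink; at about 0.16 the pad is on its stop pin. Springs back when let go (to about 0.04 with the head on the module).
- pawl_pad (a point): Middle of the top of the red pad on the pawl's tail, 36 (stand x) x 30 (stand y) mm, at stand x 20, y -107, z 60. Press straight down with closed fingers: about 2 N takes it 9 to 10 mm down, where the head comes free, and it meets the hard pin about 13 mm down.
- pin: Steel stop pin with rubber top, 14 mm across, standing on the base plate below the red pad; fixed, origin at its foot.
- spare_module: Bystander: spare camera module lying on the stand's base plate beyond the carrier, 44 x 44 x 28 mm, origin at its underside.
- lens_barrel: Bystander: aluminium lens barrel standing upright, 38 mm across, 95 mm tall, origin at its foot.
- pendant: Bystander: black hand controller, 52 x 140 x 22 mm, origin at its underside.
- weight: Bystander: steel test weight, 44 mm across, 40 mm tall, origin at its foot.
- screwdriver: Bystander: screwdriver lying on the table.
- screw_tray: Bystander: blue tray, 110 x 150 x 30 mm, origin at its underside.
- spacer_ring: Bystander: brass ring, 52 mm across, 12 mm tall, origin at its underside.

How it is judged:
On the way, in this order (a step that is already met when the one before it is completed fails the run):
1. the head is raised until its lug presses on the stop collar with more than 2 N (contact force between head and track above 2 N), for 0.1 s.
2. the head hangs on the pawl, let go, above 0.045, and the carrier is home (0.0585 or more) (value of joint carrier above 0.0585 m and value of joint head above 0.045 m and contact force between head and the fingers below 0.3 N), for 0.2 s.
3. the pawl is held off and the head sinks onto the module (value of joint carrier above 0.0585 m and value of joint head below 0.022 m), for 0.2 s.
At the end, for the whole second after the job is handed in: The carrier is home (value 0.0585 or more), the head rests on the module (value 0.018 to 0.022) and is still, and the red pad has been let go (pawl value under 0.09) (all of step 3 and value of joint head above 0.018 m and value of joint pawl below 0.09 rad and velocity of joint head between -0.005 and 0.005 m/s); the robot touches nothing.
It fails at once if the head is pulled against the stop collar with more than 20 N (contact force between head and track above 20 N).
It fails at once if the carrier is rammed against its back stop with more than 20 N (contact force between carrier and backstop above 20 N).
It fails at once if the pawl is pressed on its stop pin with more than 25 N (contact force between pawl and pin above 25 N).
It fails at once if the head and the module are pressed together with more than 15 N (contact force between head and carrier above 15 N).
It fails at once if a bystander is moved by more than 20 mm (distance of any of spare_module, lens_barrel, pendant, weight, screwdriver, screw_tray, spacer_ring from where it was at the start of the episode above 0.02 m).
It also fails if it takes over 72 s, if anything falls off the work surface, if the arm or the gripper's body presses on something with over 40 N, if the wrist force passes 120 N, or if a joint passes its speed limit or range.

## Working session

There is one attempt and no reset: what is moved stays moved. The work goes in short steps, Python scripts to look and compute and a shell command to move; the robot and the scene stay as the last step left them, time stands still between calls to the robot, and variables do not carry over. Pictures are saved under pics/ and viewed, at most 10 in all, crops included, and the job is handed in when it is done.

```bash
ls; mkdir -p pics; cat > h.py <<'E'
import numpy as np, cv2, json
from rig import bot, imaging, spotter
from scipy.spatial.transform import Rotation as Ro
E
python3 - <<'E'
from h import *
s=bot.get_state(); print({k:np.round(v,3).tolist() for k,v in s.items()})
for c in ("side","top"):
    im=imaging.capture(c); cv2.imwrite(f"pics/{c}0.png",im["color"][:,:,::-1])
    print(c,im["fx"],im["cx"],im["cy"],np.round(im["R"],4).tolist(),np.round(im["t"],4).tolist())
    for l in ["stand","head_grip","hood","carrier_post","pawl_pad","backstop","pin","track"]:
        print(l,[(np.round(m["at"],1).tolist(),round(m["p"],2)) for m in spotter.mark_of(c,l)[:2]])
E
```

```text
pics
{'clock': 0.0, 'joint_positions': [-1.526, 0.381, 1.298, -0.0, 1.464, -0.215], 'joint_velocities': [-0.001, -0.001, -0.001, 0.001, -0.001, -0.0], 'tau': [0.0, -43.793, -22.455, 0.071, 0.035, -0.0], 'eef_pos': [0.141, -0.531, 0.404], 'eef_rot': [0.992, 0.13, 0.0, -0.001], 'ft_force': [0.781, 0.445, 0.51], 'torque': [-0.001, -0.027, 0.008], 'grip_force': 0.0, 'grip_width': 0.088}
side 370.03033508564215 318.42556261070246 198.68687610220755 [[-0.942, -0.3351, 0.016], [-0.2368, 0.6304, -0.7392], [0.2376, -0.7002, -0.6733]] [0.512, 0.2243, 1.0172]
stand [([319.6, 229.3], 0.7)]
head_grip [([298.9, 177.7], 0.85)]
hood [([298.0, 205.1], 0.57), ([302.0, 214.7], 0.54)]
carrier_post [([268.0, 235.8], 0.69)]
pawl_pad [([327.8, 359.9], 0.72), ([324.6, 192.8], 0.39)]
backstop [([303.3, 215.4], 0.53)]
pin []
track []
top 371.1815956168196 319.29439478413076 199.06833837422042 [[0.0283, -0.9991, 0.0312], [-0.9953, -0.0311, -0.0914], [0.0923, -0.0285, -0.9953]] [-0.0214, 0.5564, 1.1957]
stand [([317.9, 203.5], 0.56)]
head_grip [([325.1, 174.0], 0.78)]
hood [([320.9, 179.7], 0.77), ([433.0, 210.9], 0.55)]
carrier_post [([272.3, 172.3], 0.89)]
pawl_pad [([444.1, 175.8], 0.66), ([174.9, 208.9], 0.66)]
backstop []
pin []
track [([324.9, 170.1], 0.27)]
```

View pics/top0.png

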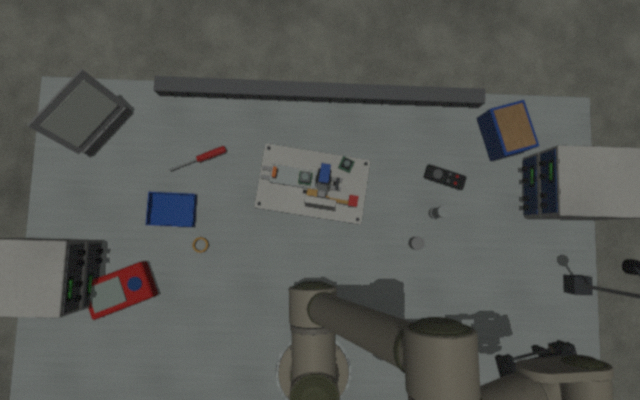

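View pics/side0.png

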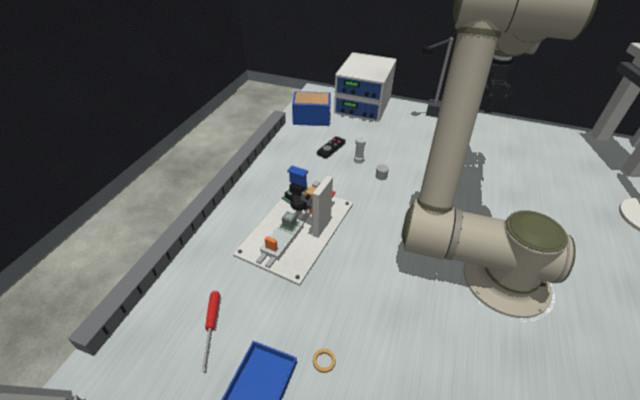

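The top picture shows the stand plate with corners near (265,145), (369,159), (361,222) and (255,208). The handle is at (325,173), the orange post at (271,172) and the red pad at (353,201). The side picture agrees: post (271,243), handle (298,177). The spotter's pawl_pad hits are wrong, so I'll fit the stand pose from these points instead.

```bash
cat >> h.py <<'E'
from scipy.optimize import least_squares
def proj(im,P):
    c=np.asarray(P)@np.array(im["R"]).T+np.array(im["t"]); return np.c_[im["fx"]*c[:,0]/c[:,2]+im["cx"],im["fy"]*c[:,1]/c[:,2]+im["cy"]]
def S2W(p,P):
    P=np.asarray(P,float)/1000; c,s=np.cos(p[2]),np.sin(p[2])
    return np.c_[p[0]+c*P[:,0]-s*P[:,1],p[1]+s*P[:,0]+c*P[:,1],P[:,2]]
E
python3 - <<'E'
from h import *
t=imaging.capture("top"); s=imaging.capture("side")
C=[[170,210,12],[170,-150,12],[-50,-150,12],[-50,210,12]]
g=cv2.cvtColor(t["color"],cv2.COLOR_RGB2GRAY)
# plate silhouette: bright near-white
hsv=cv2.cvtColor(t["color"],cv2.COLOR_RGB2HSV)
m=((hsv[:,:,1]<22)&(hsv[:,:,2]>150)).astype(np.uint8); m[:, :240]=0;m[:,385:]=0;m[:130]=0;m[235:]=0
ct=max(cv2.findContours(m,cv2.RETR_EXTERNAL,2)[0],key=cv2.contourArea); r=cv2.minAreaRect(ct); print(np.round(cv2.boxPoints(r),1).tolist(), cv2.contourArea(ct))
ot=np.array([[265,145],[369,159],[361,222],[255,208]],float)
ps=np.array([[298.9,177.7]]); pt=np.array([[325.1,174.0]])
red=lambda im,x0,x1,y0,y1:None
def blob(im,x0,x1,y0,y1,lo,hi):
    h=cv2.cvtColor(im["color"],cv2.COLOR_RGB2HSV)[y0:y1,x0:x1]; k=cv2.inRange(h,lo,hi); y,x=np.nonzero(k); return [x.mean()+x0,y.mean()+y0,len(x)]
print("pad",blob(t,343,365,190,212,(0,150,90),(6,255,255)),"post",blob(t,255,285,160,185,(8,120,120),(18,255,255)))
pad=blob(t,343,365,190,212,(0,150,90),(6,255,255))[:2]
def res(q):
    return np.r_[(proj(t,S2W(q,C))-ot).ravel(),(proj(t,S2W(q,[[20,-107,58],[70,0,178]]))-[pad,pt[0]]).ravel(), (proj(s,S2W(q,[[70,0,178]]))-ps).ravel()]
f=least_squares(res,[.55,0,-.1]); print(f.x,np.round(res(f.x),1))
p=f.x; print(S2W(p,[[70,0,178],[70,150,74],[20,-107,60]]))
print("side corners",proj(s,S2W(p,C)).round(0).tolist())
E
```

```text
Traceback (most recent call last):
ValueError: max() iterable argument is empty
```

```bash
cat > fit.py <<'E'
from h import *
t=imaging.capture("top"); s=imaging.capture("side")
C=[[170,210,12],[170,-150,12],[-50,-150,12],[-50,210,12]]
ot=np.array([[265,145],[369,159],[361,222],[255,208]],float); os=np.array([[349,203],[297,283],[235,254]],float)
Cs=[[-50,-150,12],[-50,210,12],[170,210,12]]
def blob(im,x0,x1,y0,y1,lo,hi):
    h=cv2.cvtColor(im["color"],cv2.COLOR_RGB2HSV)[y0:y1,x0:x1]; k=cv2.inRange(h,lo,hi); y,x=np.nonzero(k); return [x.mean()+x0,y.mean()+y0,len(x)]
pad=blob(t,343,365,190,212,(0,120,60),(8,255,255)); post=blob(t,255,285,160,185,(5,100,80),(20,255,255)); print(pad,post)
def res(q):
    return np.r_[(proj(t,S2W(q,C))-ot).ravel(),(proj(t,S2W(q,[[20,-107,58],[70,0,178]]))-[pad[:2],[325.1,174]]).ravel(), (proj(s,S2W(q,[[70,0,178]]))-[298.9,177.7]).ravel(),(proj(s,S2W(q,Cs))-os).ravel()]
f=least_squares(res,[.55,0,-.1],loss="soft_l1"); p=f.x; print(p,np.round(res(p),1))
print(S2W(p,[[70,0,178],[70,150,74],[20,-107,60]]))
E
python3 fit.py
```

```text
[np.float64(352.5679012345679), np.float64(200.65432098765433), 81] [np.float64(273.87179487179486), np.float64(171.51282051282053), 39]
[ 0.54635578 -0.00408882 -0.11424721] [-0.8 -1.4  1.   0.3  0.4  1.9 -1.2  0.3  0.6 -0.6 -1.1  0.  -2.  -0.4
  2.6 -1.6  3.1  0.1 -2.9 -0.2]
[[ 0.61589944 -0.01206873  0.178     ]
 [ 0.63299926  0.1369534   0.074     ]
 [ 0.55402752 -0.11267125  0.06      ]]
```

```bash
cat >> h.py <<'E'
def go(target,stand_yaw=None):
    s=bot.get_state(); R=Ro.from_quat(s["eef_rot"]).as_matrix(); d=R.T@(np.array(target)-s["eef_pos"])*1000
    yw=np.arctan2(R[1,0],R[0,0])
    print("t",round(s["clock"],2),"d(mm)",d.round(1),"yaw",None if stand_yaw is None else round(-np.degrees(stand_yaw-yw),1),"ft",np.round(s["ft_force"],1))
E
python3 - <<'E'
from h import *
go([.616,-.012,.45],-.114); print(np.round(imaging.capture("wrist")["hand_eye"],3).tolist())
E
```

```text
t 1.1 d(mm) [ 592.3 -380.1  -45.3] yaw 21.4 ft [-0.3  0.1  0. ]
[[0.001, -0.961, -0.278, 0.072], [1.0, 0.001, 0.0, -0.001], [0.0, -0.278, 0.961, 0.02], [0.0, 0.0, 0.0, 1.0]]
```

```bash
python3 -m handwheel '[{"dx":40,"dy":-26,"dz":-20,"yaw":7},{"dx":80,"dy":-51,"dz":-45,"yaw":14},{"dx":120,"dy":-77,"dz":-45,"yaw":21.4},{"dx":160,"dy":-103,"dz":-45,"yaw":21.4},{"dx":200,"dy":-128,"dz":-45,"yaw":21.4},{"dx":240,"dy":-154,"dz":-45,"yaw":21.4},{"dx":280,"dy":-180,"dz":-45,"yaw":21.4},{"dx":320,"dy":-205,"dz":-45,"yaw":21.4},{"dx":360,"dy":-231,"dz":-45,"yaw":21.4},{"dx":400,"dy":-257,"dz":-45,"yaw":21.4}]' | tail -c 600; python3 -c "
from h import *
go([.616,-.012,.45],-.114)"
```

```text
t 1.15 d(mm) [ 592.3 -380.1  -45.3] yaw 21.4 ft [ 0.6 -0.1  0.6]schema error: expected keys dx, dy, dz, yaw, jaw
```

All five keys needed in every row.

```bash
python3 -m handwheel '[{"dx":40,"dy":-26,"dz":-20,"yaw":7,"jaw":1},{"dx":80,"dy":-51,"dz":-45,"yaw":14,"jaw":1},{"dx":120,"dy":-77,"dz":-45,"yaw":21.4,"jaw":1},{"dx":160,"dy":-103,"dz":-45,"yaw":21.4,"jaw":1},{"dx":200,"dy":-128,"dz":-45,"yaw":21.4,"jaw":1},{"dx":240,"dy":-154,"dz":-45,"yaw":21.4,"jaw":1},{"dx":280,"dy":-180,"dz":-45,"yaw":21.4,"jaw":1},{"dx":320,"dy":-205,"dz":-45,"yaw":21.4,"jaw":1},{"dx":360,"dy":-231,"dz":-45,"yaw":21.4,"jaw":1},{"dx":400,"dy":-257,"dz":-45,"yaw":21.4,"jaw":1}]' | tail -c 600; python3 -c "
from h import *
go([.616,-.012,.45],-.114)"
```

```text
clock: 2.15
eef_pos: [0.4628, -0.1786, 0.45]
eef_rot: [0.998, -0.057, 0.0, 0.0]
ft_force: [-0.1, -1.0, 0.4]
grip_width: 0.0881
grip_force: 0.0
t 2.15 d(mm) [ 133.3 -182.9   -0. ] yaw 0.0 ft [-0.1 -1.   0.4]
```

```bash
python3 -m handwheel '[{"dx":27,"dy":-37,"dz":0,"yaw":0,"jaw":1},{"dx":54,"dy":-74,"dz":0,"yaw":0,"jaw":1},{"dx":81,"dy":-111,"dz":0,"yaw":0,"jaw":1},{"dx":108,"dy":-148,"dz":0,"yaw":0,"jaw":1},{"dx":133,"dy":-183,"dz":0,"yaw":0,"jaw":1},{"dx":133,"dy":-183,"dz":0,"yaw":0,"jaw":1}]' | tail -c 600; python3 - <<'E'
from h import *
s=bot.get_state(); im=imaging.capture("wrist"); cv2.imwrite("pics/w0.png",im["color"][:,:,::-1])
import pickle; pickle.dump((s,im),open("w0.pkl","wb"))
for l in ["head_grip","hood","carrier_post","pawl_pad","stand"]:
    print(l,[(np.round(m["at"],1).tolist(),round(m["p"],2)) for m in spotter.mark_of("wrist",l)[:2]],[(np.round(m["rect"],1).tolist(),round(m["p"],2)) for m in spotter.boxes_of("wrist",l)[:2]])
E
```

```text
clock: 2.75
eef_pos: [0.6168, -0.0102, 0.4486]
eef_rot: [0.999, -0.055, -0.0, -0.0]
ft_force: [-0.4, -0.3, -0.2]
grip_width: 0.0882
grip_force: 0.0
head_grip [([321.9, 199.1], 0.68)] [([321.6, 210.7, 46.3, 111.6], 0.81), ([286.0, 238.4, 38.6, 57.6], 0.72)]
hood [([323.9, 176.3], 0.92)] [([323.6, 208.2, 46.9, 111.3], 0.64)]
carrier_post [([199.0, 172.5], 0.73)] [([249.2, 164.8, 116.9, 50.2], 0.74)]
pawl_pad [([404.5, 209.0], 0.65)] [([383.1, 212.8, 76.3, 37.0], 0.83)]
stand [] [([301.4, 189.2, 264.1, 205.2], 0.8)]
```

View pics/w0.png

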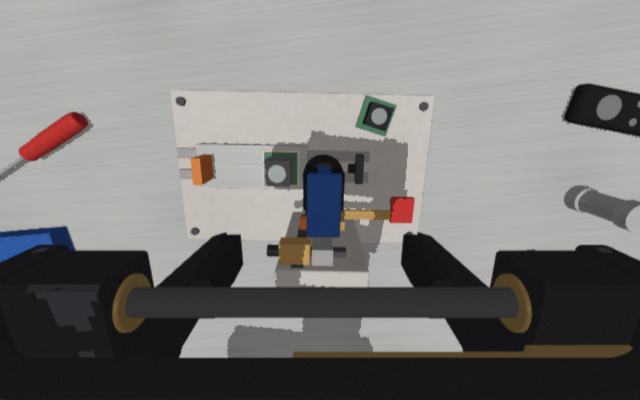

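The wrist picture shows plate corners at about (171,91), (433,96) and (187,240). The blue cap spans columns 306–343 around column 324, the post is near (203,170), the red pad near (402,210) and the collar at (295,250). I'll refine the pose with these.

```bash
cat > fitw.py <<'E'
from h import *; import pickle
s,im=pickle.load(open("w0.pkl","rb"))
H=np.array(im["hand_eye"]); T=np.eye(4); T[:3,:3]=Ro.from_quat(s["eef_rot"]).as_matrix(); T[:3,3]=s["eef_pos"]; M=np.linalg.inv(T@H)
cam=dict(im,R=M[:3,:3],t=M[:3,3])
h=cv2.cvtColor(im["color"],cv2.COLOR_RGB2HSV)
def box(lo,hi,x0,x1,y0,y1):
    k=cv2.inRange(h[y0:y1,x0:x1],lo,hi); y,x=np.nonzero(k); return [x.min()+x0,x.max()+x0,y.min()+y0,y.max()+y0,x.mean()+x0,y.mean()+y0]
b=np.round(box((110,120,40),(125,255,255),290,360,150,245),1); r=np.round(box((0,180,60),(6,255,255),380,420,190,230),1); print("cap",b,"pad",r)
C=[[170,210,12],[170,-150,12],[-50,210,12],[20,-107,59]]; o=np.array([[171,91],[433,96],[187,240],[402,210]],float)
def res(q): # q: x y yaw head_z
    c=proj(cam,S2W(q,[[43,0,190+q[3]],[43,14,190+q[3]],[43,-14,190+q[3]]]))
    w=proj(cam,S2W(q,[[97,14,190+q[3]],[97,-14,190+q[3]]]))
    return np.r_[(proj(cam,S2W(q,C))-o).ravel(),c[0,1]-b[3],c[1,0]-b[0],c[2,0]-b[1],(q[3]-12)/4]
f=least_squares(res,[.546,-.004,-.114,12],loss="soft_l1",x_scale=[.01,.01,.01,5]); p=f.x; print(p,np.round(res(p),1))
print(S2W(p,[[70,0,166+p[3]],[20,-107,60]]), "carrier fit:",[ (c,proj(cam,S2W(p,[[70,160-c,74]])).round(1).tolist()) for c in (0,7,14)])
E
python3 fitw.py
```

```text
cap [306.  342.  166.  236.  323.3 202.8] pad [390.  412.  198.  221.  401.2 209.5]
[ 5.45789872e-01 -2.40229538e-03 -1.24762091e-01  1.00622122e+01] [-2.4 -0.7  2.4 -1.   0.   0.4  0.4  0.8  0.5  0.9 -2.2 -0.5]
[[ 0.61524578 -0.011113    0.17606221]
 [ 0.55231948 -0.11105939  0.06      ]] carrier fit: [(0, [[194.2, 173.0]]), (7, [[199.8, 173.1]]), (14, [[205.5, 173.2]])]
```

```bash
python3 -c "
from h import *
go([.6153,-.0111,.327],-.123)"
```

```text
t 3.3 d(mm) [  0.4  -3.1 123. ] yaw 0.5 ft [-0.3 -0.3  0. ]
```

```bash
python3 -m handwheel '[{"dx":0.5,"dy":-3,"dz":30,"yaw":0.5,"jaw":1},{"dx":0.5,"dy":-3,"dz":60,"yaw":0.5,"jaw":1},{"dx":0.5,"dy":-3,"dz":85,"yaw":0.5,"jaw":1},{"dx":0.5,"dy":-3,"dz":105,"yaw":0.5,"jaw":1},{"dx":0.5,"dy":-3,"dz":118,"yaw":0.5,"jaw":1},{"dx":0.5,"dy":-3,"dz":123,"yaw":0.5,"jaw":1},{"dx":0.5,"dy":-3,"dz":123,"yaw":0.5,"jaw":1}]'; python3 - <<'E'
from h import *
im=imaging.capture("wrist"); cv2.imwrite("pics/w1.png",im["color"][:,:,::-1])
E
```

```text
clock: 4.0
eef_pos: [0.6156, -0.0109, 0.3265]
eef_rot: [0.998, -0.061, -0.0, -0.0]
ft_force: [-0.2, 0.8, 0.1]
grip_width: 0.0879
grip_force: 0.0
```

View pics/w1.png

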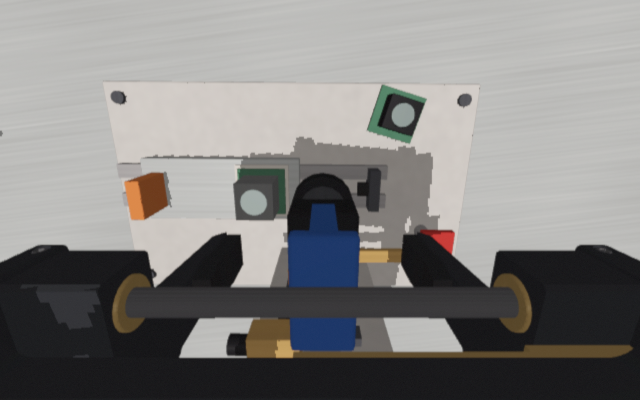

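The cap (columns 289–358) sits centred between the fingers (242 and 402). Closing now.

```bash
python3 -m handwheel '[{"dx":0,"dy":0,"dz":0,"yaw":0,"jaw":0},{"dx":0,"dy":0,"dz":0,"yaw":0,"jaw":-0.4},{"dx":0,"dy":0,"dz":0,"yaw":0,"jaw":-1},{"dx":0,"dy":0,"dz":0,"yaw":0,"jaw":-1},{"dx":0,"dy":0,"dz":0,"yaw":0,"jaw":-1},{"dx":0,"dy":0,"dz":0,"yaw":0,"jaw":-1}]' 40
```

```text
clock: 4.65
eef_pos: [0.6156, -0.0107, 0.3268]
eef_rot: [0.998, -0.061, 0.0, 0.0]
ft_force: [0.3, -0.9, 0.2]
grip_width: 0.0422
grip_force: 0.0
```

```bash
python3 -m handwheel '[{"dx":0,"dy":0,"dz":0,"yaw":0,"jaw":-1},{"dx":0,"dy":0,"dz":0,"yaw":0,"jaw":-1},{"dx":0,"dy":0,"dz":0,"yaw":0,"jaw":-1},{"dx":0,"dy":0,"dz":0,"yaw":0,"jaw":-1},{"dx":0,"dy":0,"dz":0,"yaw":0,"jaw":-1},{"dx":0,"dy":0,"dz":0,"yaw":0,"jaw":-1}]' 40
```

```text
clock: 5.25
eef_pos: [0.6156, -0.0112, 0.3267]
eef_rot: [0.998, -0.061, -0.0, 0.0]
ft_force: [-1.3, -4.6, 0.1]
grip_width: 0.0267
grip_force: 40.0
```

The width of 26.7 mm suggests the cap rather than the 12 mm web, so I'll take a look.

```bash
python3 - <<'E'
from h import *
im=imaging.capture("side")["color"]; a=cv2.resize(im[90:270,215:375],None,fx=3,fy=3,interpolation=2)
cv2.imwrite("pics/s1.png",a[:,:,::-1]); print(bot.get_state()["grip_width"])
E
```

```text
0.027218247644535263
```

View pics/s1.png

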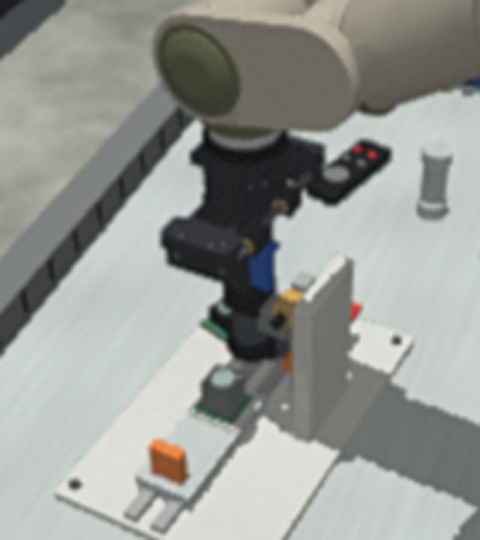

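```bash
python3 - <<'E'
from h import *; import pickle
s,im=pickle.load(open("w0.pkl","rb"))
H=np.array(im["hand_eye"]); T=np.eye(4); T[:3,:3]=Ro.from_quat([0.998,-0.061,0,0]).as_matrix(); T[:3,3]=[.6156,-.0109,.3265]; M=np.linalg.inv(T@H)
cam=dict(im,R=M[:3,:3],t=M[:3,3]); p=[.5458,-.0024,-.123]
w=cv2.imread("pics/w1.png"); h=cv2.cvtColor(w,cv2.COLOR_BGR2HSV); k=cv2.inRange(h,(110,100,30),(125,255,255))
for r in (225,230,233,236,240,260,280,325,340,346): 
    x=np.nonzero(k[r])[0]; x=x[(x>270)&(x<380)]; print(r,x.min() if len(x) else None,x.max() if len(x) else None)
for hd in (6.5,11,15.5): print(hd,proj(cam,S2W(p,[[97,14,190+hd],[97,-14,190+hd],[43,14,190+hd],[43,-14,190+hd]])).round(1).tolist())
E
```

```text
225 309 330
230 291 354
233 290 357
236 288 358
240 288 359
260 288 356
280 289 357
325 290 355
340 291 354
346 292 354
6.5 [[288.9, 229.8], [358.0, 230.0], [292.4, 339.6], [353.6, 339.7]]
11 [[287.7, 234.2], [359.3, 234.4], [291.4, 347.2], [354.7, 347.3]]
15.5 [[286.3, 239.0], [360.8, 239.2], [290.4, 355.3], [355.9, 355.5]]
```

```bash
python3 -m handwheel '[{"dx":0,"dy":0,"dz":0,"yaw":0,"jaw":0},{"dx":0,"dy":0,"dz":0,"yaw":0,"jaw":0},{"dx":0,"dy":0,"dz":0,"yaw":0,"jaw":0},{"dx":0,"dy":0,"dz":3,"yaw":0,"jaw":0},{"dx":0,"dy":0,"dz":5.5,"yaw":0,"jaw":0},{"dx":0,"dy":0,"dz":5.5,"yaw":0,"jaw":-1},{"dx":0,"dy":0,"dz":5.5,"yaw":0,"jaw":-1},{"dx":0,"dy":0,"dz":5.5,"yaw":0,"jaw":-1},{"dx":0,"dy":0,"dz":5.5,"yaw":0,"jaw":-1},{"dx":0,"dy":0,"dz":5.5,"yaw":0,"jaw":-1}]' 40; python3 -m handwheel '[{"dx":0,"dy":0,"dz":0,"yaw":0,"jaw":-1},{"dx":0,"dy":0,"dz":0,"yaw":0,"jaw":-1},{"dx":0,"dy":0,"dz":0,"yaw":0,"jaw":-1}]' 40
```

```text
clock: 6.3
eef_pos: [0.6155, -0.0112, 0.3207]
eef_rot: [0.998, -0.061, -0.001, 0.0]
ft_force: [-1.2, -5.7, -4.9]
grip_width: 0.0387
grip_force: 40.0
clock: 6.6
eef_pos: [0.6155, -0.0112, 0.3208]
eef_rot: [0.998, -0.061, -0.001, 0.0]
ft_force: [-0.4, -5.5, -4.6]
grip_width: 0.0389
grip_force: 40.0
```

The pads are now gripping the camera (39 mm), so they are too tall to fit the web alone. I'll grip the cap squarely instead, 26 mm higher, which leaves the fingertips clear of the camera.

```bash
python3 -m handwheel '[{"dx":0,"dy":0,"dz":0,"yaw":0,"jaw":0.2},{"dx":0,"dy":0,"dz":0,"yaw":0,"jaw":0.2},{"dx":0,"dy":0.6,"dz":-3,"yaw":0,"jaw":0.2},{"dx":0,"dy":0.6,"dz":-10,"yaw":0,"jaw":0.2},{"dx":0,"dy":0.6,"dz":-20,"yaw":0,"jaw":0.2},{"dx":0,"dy":0.6,"dz":-24,"yaw":0,"jaw":0.2},{"dx":0,"dy":0.6,"dz":-24,"yaw":0,"jaw":-1},{"dx":0,"dy":0.6,"dz":-24,"yaw":0,"jaw":-1},{"dx":0,"dy":0.6,"dz":-24,"yaw":0,"jaw":-1},{"dx":0,"dy":0.6,"dz":-24,"yaw":0,"jaw":-1}]' 40; python3 -m handwheel '[{"dx":0,"dy":0,"dz":0,"yaw":0,"jaw":-1},{"dx":0,"dy":0,"dz":0,"yaw":0,"jaw":-1},{"dx":0,"dy":0,"dz":0,"yaw":0,"jaw":-1}]' 40
```

```text
clock: 7.6
eef_pos: [0.6155, -0.0114, 0.3449]
eef_rot: [0.998, -0.061, -0.0, -0.0]
ft_force: [-0.5, -0.8, -0.1]
grip_width: 0.026
grip_force: 39.5
clock: 7.9
eef_pos: [0.6155, -0.0114, 0.345]
eef_rot: [0.998, -0.061, -0.0, -0.0]
ft_force: [-0.6, -0.9, -2.2]
grip_width: 0.026
grip_force: 39.6
```

```bash
python3 -m handwheel '[{"dx":0,"dy":0,"dz":-1,"yaw":0,"jaw":-1},{"dx":0,"dy":0,"dz":-2.5,"yaw":0,"jaw":-1},{"dx":0,"dy":0,"dz":-4,"yaw":0,"jaw":-1},{"dx":0,"dy":0,"dz":-6,"yaw":0,"jaw":-1},{"dx":0,"dy":0,"dz":-8,"yaw":0,"jaw":-1},{"dx":0,"dy":0,"dz":-10,"yaw":0,"jaw":-1},{"dx":0,"dy":0,"dz":-12,"yaw":0,"jaw":-1},{"dx":0,"dy":0,"dz":-14,"yaw":0,"jaw":-1},{"dx":0,"dy":0,"dz":-16,"yaw":0,"jaw":-1},{"dx":0,"dy":0,"dz":-18,"yaw":0,"jaw":-1}]' 40; python3 -m handwheel '[{"dx":0,"dy":0,"dz":-2,"yaw":0,"jaw":-1},{"dx":0,"dy":0,"dz":-4,"yaw":0,"jaw":-1},{"dx":0,"dy":0,"dz":-6,"yaw":0,"jaw":-1},{"dx":0,"dy":0,"dz":-8,"yaw":0,"jaw":-1},{"dx":0,"dy":0,"dz":-10,"yaw":0,"jaw":-1},{"dx":0,"dy":0,"dz":-12,"yaw":0,"jaw":-1},{"dx":0,"dy":0,"dz":-13,"yaw":0,"jaw":-1},{"dx":0,"dy":0,"dz":-14,"yaw":0,"jaw":-1}]' 40; python3 - <<'E'
from h import *
im=imaging.capture("side")["color"]; a=cv2.resize(im[90:270,215:375],None,fx=3,fy=3,interpolation=2)
cv2.imwrite("pics/s2.png",a[:,:,::-1]); print(bot.get_state()["ft_force"])
E
```

```text
clock: 8.9
eef_pos: [0.6154, -0.0114, 0.3632]
eef_rot: [0.998, -0.061, -0.0, 0.0]
ft_force: [-0.4, -1.7, -8.9]
grip_width: 0.0262
grip_force: 40.2
clock: 9.7
eef_pos: [0.6154, -0.0113, 0.3773]
eef_rot: [0.998, -0.061, -0.0, 0.0]
ft_force: [-2.9, -1.5, -7.6]
grip_width: 0.0257
grip_force: 40.1
[-2.96116906 -1.22500862 -6.59381205]
```

View pics/s2.png

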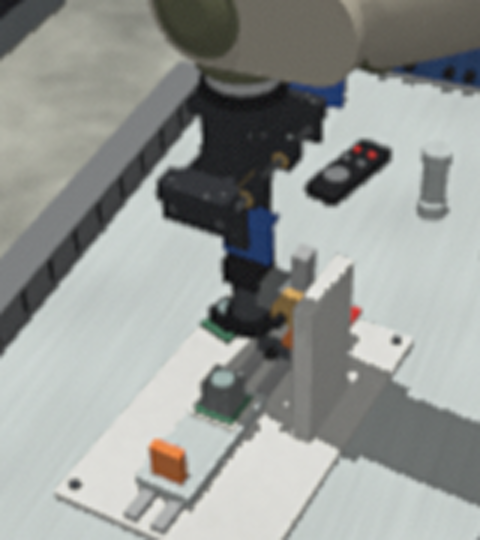

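The head rose with the gripper: the rail now shows above the column, and the orange lug at (290,330) is just below the collar at (290,303). I'll continue in small steps and watch the force.

```bash
for i in 1; do :; done; python3 -m handwheel '[{"dx":0,"dy":0,"dz":-1,"yaw":0,"jaw":-1},{"dx":0,"dy":0,"dz":-2,"yaw":0,"jaw":-1},{"dx":0,"dy":0,"dz":-3,"yaw":0,"jaw":-1}]' 40 | grep -E "pos|ft"; python3 -m handwheel '[{"dx":0,"dy":0,"dz":-1,"yaw":0,"jaw":-1},{"dx":0,"dy":0,"dz":-2,"yaw":0,"jaw":-1}]' 40 | grep -E "pos|ft";python3 -m handwheel '[{"dx":0,"dy":0,"dz":-0.8,"yaw":0,"jaw":-1},{"dx":0,"dy":0,"dz":-1.5,"yaw":0,"jaw":-1}]' 40 | grep -E "pos|ft"
```

```text
eef_pos: [0.6155, -0.0114, 0.3801]
ft_force: [-3.6, -2.1, -8.7]
eef_pos: [0.6155, -0.0113, 0.3824]
ft_force: [-4.6, -1.4, -5.9]
eef_pos: [0.6154, -0.0113, 0.384]
ft_force: [-4.6, -1.2, -7.0]
```

```bash
python3 -m handwheel '[{"dx":0,"dy":0,"dz":-0.8,"yaw":0,"jaw":-1},{"dx":0,"dy":0,"dz":-1.5,"yaw":0,"jaw":-1}]' | grep -E "pos|ft"; python3 -m handwheel '[{"dx":0,"dy":0,"dz":-0.8,"yaw":0,"jaw":-1},{"dx":0,"dy":0,"dz":-1.5,"yaw":0,"jaw":-1}]'| grep -E "pos|ft";python3 -m handwheel '[{"dx":0,"dy":0,"dz":-0.7,"yaw":0,"jaw":-1},{"dx":0,"dy":0,"dz":-1.3,"yaw":0,"jaw":-1}]' | grep -E "pos|ft"
```

```text
eef_pos: [0.6155, -0.0114, 0.3853]
ft_force: [-4.6, -1.2, -7.2]
eef_pos: [0.6155, -0.0113, 0.3867]
ft_force: [-4.9, -2.9, -7.4]
eef_pos: [0.6155, -0.0113, 0.388]
ft_force: [-4.5, -1.7, -8.3]
```

```bash
python3 -m handwheel '[{"dx":0,"dy":0,"dz":-0.7,"yaw":0,"jaw":-1},{"dx":0,"dy":0,"dz":-1.2,"yaw":0,"jaw":-1}]' | grep -E "pos|ft"; python3 -m handwheel '[{"dx":0,"dy":0,"dz":-0.7,"yaw":0,"jaw":-1},{"dx":0,"dy":0,"dz":-1.2,"yaw":0,"jaw":-1}]'| grep -E "pos|ft"
```

```text
eef_pos: [0.6155, -0.0113, 0.3892]
ft_force: [-4.6, -1.0, -9.8]
eef_pos: [0.6155, -0.0114, 0.3904]
ft_force: [-4.2, -2.0, -8.6]
```

```bash
python3 -m handwheel '[{"dx":0,"dy":0,"dz":-0.7,"yaw":0,"jaw":-1},{"dx":0,"dy":0,"dz":-1.2,"yaw":0,"jaw":-1}]' | grep -E "pos|ft"; python3 -m handwheel '[{"dx":0,"dy":0,"dz":-0.7,"yaw":0,"jaw":-1},{"dx":0,"dy":0,"dz":-1.2,"yaw":0,"jaw":-1}]'| grep -E "pos|ft"
```

```text
eef_pos: [0.6154, -0.0113, 0.392]
ft_force: [-5.9, -1.7, -7.5]
eef_pos: [0.6154, -0.0113, 0.3931]
ft_force: [-5.2, -2.0, -6.4]
```

```bash
python3 -m handwheel '[{"dx":0,"dy":0,"dz":-0.7,"yaw":0,"jaw":-1},{"dx":0,"dy":0,"dz":-1.2,"yaw":0,"jaw":-1}]' | grep -E "pos|ft"; python3 -m handwheel '[{"dx":0,"dy":0,"dz":-0.7,"yaw":0,"jaw":-1},{"dx":0,"dy":0,"dz":-1.2,"yaw":0,"jaw":-1}]'| grep -E "pos|ft"
```

```text
eef_pos: [0.6154, -0.0113, 0.3942]
ft_force: [-5.1, -1.3, -7.8]
eef_pos: [0.6155, -0.0113, 0.3954]
ft_force: [-5.1, -1.9, -7.7]
```

```bash
python3 -m handwheel '[{"dx":0,"dy":0,"dz":-0.6,"yaw":0,"jaw":-1},{"dx":0,"dy":0,"dz":-1.2,"yaw":0,"jaw":-1}]' | grep -E "pos|ft"; python3 -m handwheel '[{"dx":0,"dy":0,"dz":-0.6,"yaw":0,"jaw":-1},{"dx":0,"dy":0,"dz":-1.2,"yaw":0,"jaw":-1}]'| grep -E "pos|ft"
```

```text
eef_pos: [0.6155, -0.0113, 0.3965]
ft_force: [-5.0, -1.8, -8.4]
eef_pos: [0.6155, -0.0114, 0.3976]
ft_force: [-5.0, -1.6, -8.0]
```

```bash
python3 -m handwheel '[{"dx":0,"dy":0,"dz":-0.6,"yaw":0,"jaw":-1},{"dx":0,"dy":0,"dz":-1.2,"yaw":0,"jaw":-1}]' | grep -E "pos|ft"
```

```text
eef_pos: [0.6155, -0.0113, 0.3986]
ft_force: [-4.4, -1.5, -10.8]
```

```bash
python3 -m handwheel '[{"dx":0,"dy":0,"dz":-0.6,"yaw":0,"jaw":-1},{"dx":0,"dy":0,"dz":-0.6,"yaw":0,"jaw":-1}]' | grep -E "pos|ft"
```

```text
eef_pos: [0.6155, -0.0114, 0.399]
ft_force: [-4.8, -1.7, -12.7]
```

```bash
python3 -m handwheel '[{"dx":0,"dy":0,"dz":-0.6,"yaw":0,"jaw":-1},{"dx":0,"dy":0,"dz":-0.6,"yaw":0,"jaw":-1}]' | grep -E "pos|ft"
```

```text
eef_pos: [0.6155, -0.0114, 0.3996]
ft_force: [-4.2, -1.7, -14.5]
```

```bash
python3 -m handwheel '[{"dx":0,"dy":0,"dz":-0.6,"yaw":0,"jaw":-1},{"dx":0,"dy":0,"dz":-0.6,"yaw":0,"jaw":-1}]' | grep -E "pos|ft"
```

```text
eef_pos: [0.6155, -0.0114, 0.4004]
ft_force: [-4.3, -2.6, -15.7]
```

```bash
python3 -m handwheel '[{"dx":0,"dy":0,"dz":-0.5,"yaw":0,"jaw":-1},{"dx":0,"dy":0,"dz":-0.5,"yaw":0,"jaw":-1},{"dx":0,"dy":0,"dz":-0.5,"yaw":0,"jaw":-1}]' | grep -E "pos|ft|width"; python3 - <<'E'
from h import *
im=imaging.capture("side")["color"]; a=cv2.resize(im[90:270,215:375],None,fx=3,fy=3,interpolation=2)
cv2.imwrite("pics/s3.png",a[:,:,::-1]); print(bot.get_state()["ft_force"])
E
```

```text
eef_pos: [0.6155, -0.0114, 0.4008]
ft_force: [-3.5, -2.4, -17.5]
grip_width: 0.026
[ -3.96889581  -2.4085409  -17.88587555]
```

View pics/s3.png

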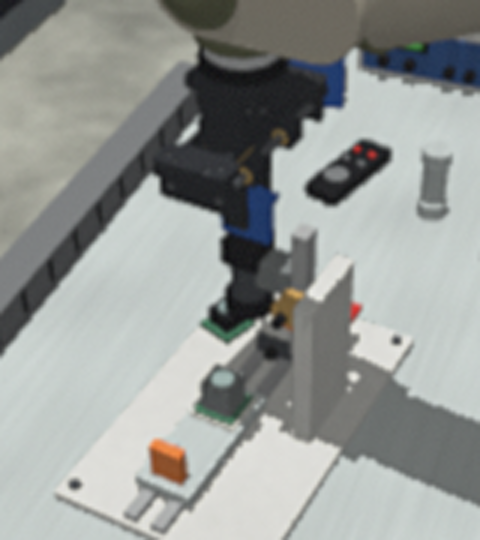

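The lug is hidden behind the collar at (290,305), and the pull has risen steadily to 17.9 N, above the 11 N a tooth needs. So it is pressing on the collar with roughly 7–10 N. Now I'll lower it onto the pawl.

```bash
python3 -m handwheel '[{"dx":0,"dy":0,"dz":1,"yaw":0,"jaw":-1},{"dx":0,"dy":0,"dz":2,"yaw":0,"jaw":-1},{"dx":0,"dy":0,"dz":3,"yaw":0,"jaw":-1},{"dx":0,"dy":0,"dz":4,"yaw":0,"jaw":-1},{"dx":0,"dy":0,"dz":5,"yaw":0,"jaw":-1},{"dx":0,"dy":0,"dz":6,"yaw":0,"jaw":-1},{"dx":0,"dy":0,"dz":7,"yaw":0,"jaw":-1}]' | grep -E "pos|ft|width"
```

```text
eef_pos: [0.6148, -0.0111, 0.3986]
ft_force: [-13.3, -1.1, 12.1]
grip_width: 0.0257
```

```bash
python3 -m handwheel '[{"dx":0,"dy":0,"dz":0.7,"yaw":0,"jaw":-1},{"dx":0,"dy":0,"dz":1.4,"yaw":0,"jaw":-1}]' | grep -E "pos|ft|width"
```

```text
eef_pos: [0.6146, -0.0111, 0.3985]
ft_force: [-14.9, -1.5, 16.8]
grip_width: 0.0255
```

It has already caught on the pawl after about 2 mm. I'll take the down-push off, then release.

```bash
python3 -m handwheel '[{"dx":0,"dy":0,"dz":-2,"yaw":0,"jaw":-1},{"dx":0,"dy":0,"dz":-4,"yaw":0,"jaw":-1},{"dx":0,"dy":0,"dz":-6,"yaw":0,"jaw":-1},{"dx":0,"dy":0,"dz":-6,"yaw":0,"jaw":-1}]' | grep -E "pos|ft|width"
```

```text
eef_pos: [0.6153, -0.0113, 0.3999]
ft_force: [-5.7, -2.2, -12.5]
grip_width: 0.0258
```

```bash
python3 -m handwheel '[{"dx":0,"dy":0,"dz":1.2,"yaw":0,"jaw":-1},{"dx":0,"dy":0,"dz":1.8,"yaw":0,"jaw":-1},{"dx":0,"dy":0,"dz":1.8,"yaw":0,"jaw":-1}]' | grep -E "pos|ft|width"
```

```text
eef_pos: [0.6151, -0.0112, 0.399]
ft_force: [-7.9, -1.2, -6.0]
grip_width: 0.026
```

```bash
python3 -m handwheel '[{"dx":0,"dy":0,"dz":0,"yaw":0,"jaw":1},{"dx":0,"dy":0,"dz":0,"yaw":0,"jaw":1},{"dx":0,"dy":0,"dz":0,"yaw":0,"jaw":1},{"dx":0,"dy":0,"dz":0,"yaw":0,"jaw":1},{"dx":0,"dy":0,"dz":-5,"yaw":0,"jaw":1},{"dx":0,"dy":0,"dz":-20,"yaw":0,"jaw":1},{"dx":0,"dy":0,"dz":-35,"yaw":0,"jaw":1},{"dx":0,"dy":0,"dz":-45,"yaw":0,"jaw":1},{"dx":0,"dy":0,"dz":-45,"yaw":0,"jaw":1}]'; python3 - <<'E'
from h import *
p=[.5458,-.0024,-.123]
w=S2W(p,[[70,190,445]])[0]; print(w); go(w,-.123+np.pi/2)
im=imaging.capture("side")["color"]; a=cv2.resize(im[90:270,215:375],None,fx=3,fy=3,interpolation=2)
cv2.imwrite("pics/s4.png",a[:,:,::-1])
E
```

```text
clock: 16.3
eef_pos: [0.6155, -0.0113, 0.4436]
eef_rot: [0.998, -0.061, 0.002, 0.0]
ft_force: [-0.8, 0.1, -0.8]
grip_width: 0.088
grip_force: 0.0
[0.63858227 0.17757625 0.445     ]
t 16.3 d(mm) [-1.000e-01 -1.903e+02 -1.400e+00] yaw -90.0 ft [-0.8  0.1 -0.8]
```

View pics/s4.png

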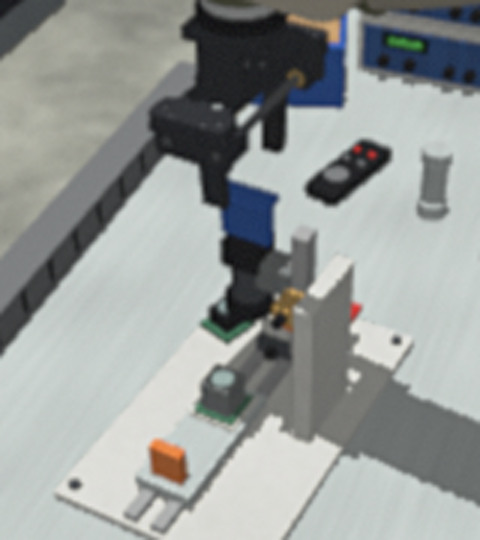

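The head hangs high on the pawl, with its hood at (250,290), well above the module at (225,385), and the fingers are clear. Next is the post.

```bash
python3 -m handwheel '[{"dx":0,"dy":-20,"dz":0,"yaw":-8.5,"jaw":0},{"dx":0,"dy":-45,"dz":0,"yaw":-17,"jaw":-1},{"dx":0,"dy":-75,"dz":0,"yaw":-25.5,"jaw":-1},{"dx":0,"dy":-105,"dz":0,"yaw":-34,"jaw":-1},{"dx":0,"dy":-135,"dz":0,"yaw":-42.5,"jaw":-1},{"dx":0,"dy":-165,"dz":0,"yaw":-51,"jaw":-1},{"dx":0,"dy":-190,"dz":0,"yaw":-59.5,"jaw":-1},{"dx":0,"dy":-190,"dz":0,"yaw":-68,"jaw":-1},{"dx":0,"dy":-190,"dz":0,"yaw":-76.5,"jaw":-1},{"dx":0,"dy":-190,"dz":0,"yaw":-85,"jaw":-1}]'|grep -E "pos|rot|width"; python3 - <<'E'
from h import *
p=[.5458,-.0024,-.123]
w=S2W(p,[[70,190,216]])[0]; print(w); go(w,-.123+np.pi/2)
E
```

```text
eef_pos: [0.6388, 0.1776, 0.4408]
eef_rot: [0.775, 0.632, -0.001, -0.0]
grip_width: 0.0103
[0.63858227 0.17757625 0.216     ]
t 17.35 d(mm) [1.000e-01 1.000e-01 2.248e+02] yaw -4.6 ft [ 0.3 -0.7 -0.2]
```

```bash
python3 -m handwheel '[{"dx":0,"dy":0,"dz":25,"yaw":-4.6,"jaw":-1},{"dx":0,"dy":0,"dz":55,"yaw":-4.6,"jaw":-1},{"dx":0,"dy":0,"dz":85,"yaw":-4.6,"jaw":-1},{"dx":0,"dy":0,"dz":115,"yaw":-4.6,"jaw":-1},{"dx":0,"dy":0,"dz":145,"yaw":-4.6,"jaw":-1},{"dx":0,"dy":0,"dz":175,"yaw":-4.6,"jaw":-1},{"dx":0,"dy":0,"dz":200,"yaw":-4.6,"jaw":-1},{"dx":0,"dy":0,"dz":218,"yaw":-4.6,"jaw":-1},{"dx":0,"dy":0,"dz":225,"yaw":-4.6,"jaw":-1},{"dx":0,"dy":0,"dz":225,"yaw":-4.6,"jaw":-1}]'; python3 - <<'E'
from h import *
p=[.5458,-.0024,-.123]
w=S2W(p,[[70,122,216]])[0]; print(w); go(w,-.123+np.pi/2)
im=imaging.capture("wrist")["color"]; cv2.imwrite("pics/w2.png",im[:,:,::-1])
E
```

```text
clock: 18.35
eef_pos: [0.6385, 0.1772, 0.2158]
eef_rot: [0.751, 0.66, -0.001, -0.001]
ft_force: [-0.3, -0.6, -0.5]
grip_width: 0.0006
grip_force: 0.0
[0.63023934 0.11008999 0.216     ]
t 18.35 d(mm) [-67.6   0.4  -0.2] yaw -0.4 ft [-0.3 -0.6 -0.5]
```

View pics/w2.png

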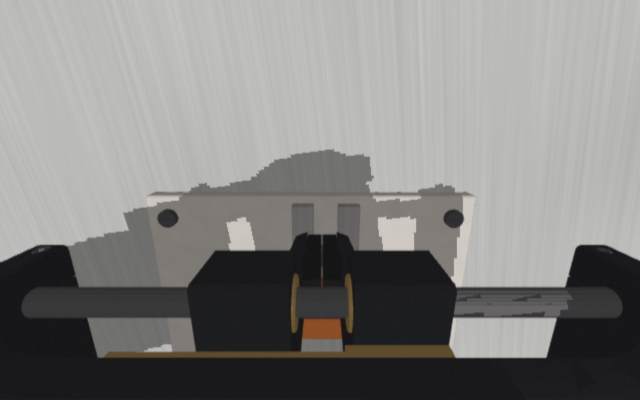

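The closed fingers (column 322) are centred on the orange post (302–342, row 328). Pushing.

```bash
python3 -m handwheel '[{"dx":-5,"dy":0,"dz":0,"yaw":0,"jaw":-1},{"dx":-10,"dy":0,"dz":0,"yaw":0,"jaw":-1},{"dx":-14,"dy":0,"dz":0,"yaw":0,"jaw":-1},{"dx":-18,"dy":0,"dz":0,"yaw":0,"jaw":-1},{"dx":-22,"dy":0,"dz":0,"yaw":0,"jaw":-1},{"dx":-26,"dy":0,"dz":0,"yaw":0,"jaw":-1},{"dx":-30,"dy":0,"dz":0,"yaw":0,"jaw":-1},{"dx":-34,"dy":0,"dz":0,"yaw":0,"jaw":-1},{"dx":-38,"dy":0,"dz":0,"yaw":0,"jaw":-1},{"dx":-42,"dy":0,"dz":0,"yaw":0,"jaw":-1}]'|grep -E "pos|ft"; python3 -m handwheel '[{"dx":-4,"dy":0,"dz":0,"yaw":0,"jaw":-1},{"dx":-8,"dy":0,"dz":0,"yaw":0,"jaw":-1},{"dx":-12,"dy":0,"dz":0,"yaw":0,"jaw":-1},{"dx":-15,"dy":0,"dz":0,"yaw":0,"jaw":-1},{"dx":-17,"dy":0,"dz":0,"yaw":0,"jaw":-1},{"dx":-18,"dy":0,"dz":0,"yaw":0,"jaw":-1}]'|grep -E "pos|ft"
```

```text
eef_pos: [0.6333, 0.1353, 0.217]
ft_force: [1.2, 3.0, 2.4]
eef_pos: [0.6309, 0.1175, 0.2169]
ft_force: [1.4, 1.5, 1.2]
```

```bash
python3 -m handwheel '[{"dx":-1.5,"dy":0,"dz":0,"yaw":0,"jaw":-1},{"dx":-3,"dy":0,"dz":0,"yaw":0,"jaw":-1},{"dx":-4.5,"dy":0,"dz":0,"yaw":0,"jaw":-1},{"dx":-6,"dy":0,"dz":0,"yaw":0,"jaw":-1}]'|grep -E "pos|ft"; python3 -m handwheel '[{"dx":-1,"dy":0,"dz":0,"yaw":0,"jaw":-1},{"dx":-2,"dy":0,"dz":0,"yaw":0,"jaw":-1}]'|grep -E "pos|ft"; python3 -m handwheel '[{"dx":-1,"dy":0,"dz":0,"yaw":0,"jaw":-1}]'|grep -E "pos|ft"
```

```text
eef_pos: [0.6302, 0.1117, 0.2169]
ft_force: [1.8, 2.5, 0.9]
eef_pos: [0.6299, 0.1097, 0.2169]
ft_force: [2.4, 2.2, 1.2]
eef_pos: [0.6298, 0.1088, 0.2169]
ft_force: [1.0, 2.0, 0.6]
```

```bash
python3 -m handwheel '[{"dx":-1,"dy":0,"dz":0,"yaw":0,"jaw":-1}]'|grep -E "pos|ft"; python3 -m handwheel '[{"dx":-1,"dy":0,"dz":0,"yaw":0,"jaw":-1}]'|grep -E "pos|ft"
```

```text
eef_pos: [0.6297, 0.1077, 0.2169]
ft_force: [1.0, 2.7, 0.3]
eef_pos: [0.6295, 0.1068, 0.2169]
ft_force: [1.6, 2.1, 0.3]
```

Stand y is about 119, with home expected near 115. Continuing.

```bash
python3 -m handwheel '[{"dx":-1,"dy":0,"dz":0,"yaw":0,"jaw":-1}]'|grep -E "pos|ft"; python3 -m handwheel '[{"dx":-1,"dy":0,"dz":0,"yaw":0,"jaw":-1}]'|grep -E "pos|ft"
```

```text
eef_pos: [0.6294, 0.1058, 0.2169]
ft_force: [2.3, 2.8, 0.7]
eef_pos: [0.6293, 0.1048, 0.2169]
ft_force: [1.8, 1.8, 0.7]
```

```bash
python3 -m handwheel '[{"dx":-0.8,"dy":0,"dz":0,"yaw":0,"jaw":-1}]'|grep -E "pos|ft"; python3 -m handwheel '[{"dx":-0.8,"dy":0,"dz":0,"yaw":0,"jaw":-1}]'|grep -E "pos|ft"
```

```text
eef_pos: [0.6292, 0.104, 0.2169]
ft_force: [2.2, 3.0, 0.6]
eef_pos: [0.6291, 0.1035, 0.217]
ft_force: [2.7, 5.0, 0.4]
```

```bash
python3 -m handwheel '[{"dx":-0.8,"dy":0,"dz":0,"yaw":0,"jaw":-1}]'|grep -E "pos|ft"
```

```text
eef_pos: [0.629, 0.103, 0.217]
ft_force: [2.6, 8.1, -0.2]
```

```bash
python3 -m handwheel '[{"dx":-0.8,"dy":0,"dz":0,"yaw":0,"jaw":-1}]'|grep -E "pos|ft"
```

```text
eef_pos: [0.6289, 0.1025, 0.217]
ft_force: [3.2, 10.3, 0.6]
```

The carrier is on the buffer at about 8 N, so it is home. I'll back off, rise, and turn on the way to the pad.

```bash
python3 -m handwheel '[{"dx":5,"dy":0,"dz":0,"yaw":0,"jaw":-1},{"dx":20,"dy":0,"dz":0,"yaw":0,"jaw":-1},{"dx":30,"dy":0,"dz":-20,"yaw":0,"jaw":-1},{"dx":30,"dy":0,"dz":-55,"yaw":0,"jaw":-1},{"dx":30,"dy":0,"dz":-90,"yaw":8,"jaw":-1},{"dx":30,"dy":0,"dz":-125,"yaw":16,"jaw":-1},{"dx":30,"dy":0,"dz":-160,"yaw":24,"jaw":-1},{"dx":30,"dy":0,"dz":-195,"yaw":32,"jaw":-1},{"dx":30,"dy":0,"dz":-230,"yaw":40,"jaw":-1},{"dx":30,"dy":0,"dz":-240,"yaw":48,"jaw":-1}]'|grep -E "pos|rot"; python3 - <<'E'
from h import *
p=[.5458,-.0024,-.123]
w=S2W(p,[[20,-107,458]])[0]; go(w,-1.345)
im=imaging.capture("top")["color"]; a=im[130:240,240:385]; cv2.imwrite("pics/t5.png",cv2.resize(a,None,fx=4,fy=4)[:,:,::-1])
E
```

```text
eef_pos: [0.6322, 0.1322, 0.4612]
eef_rot: [0.956, 0.295, 0.003, 0.001]
t 22.5 d(mm) [-202.8  156.2    2.8] yaw 111.3 ft [ 0.5 -0.4  0.3]
```

View pics/t5.png

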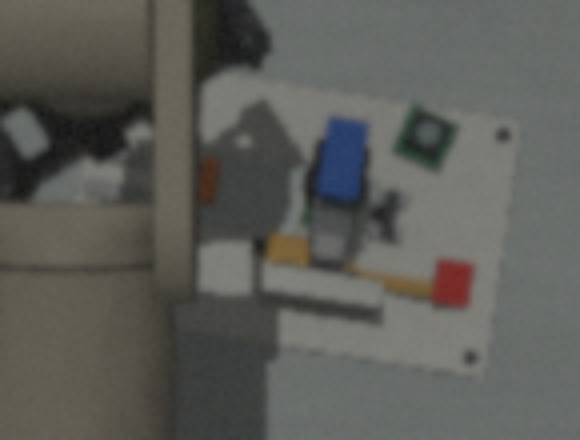

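The module is now under the hood, the head is still up (its handle at crop (345,160)), and the red pad at (453,283) is free.

```bash
python3 -m handwheel '[{"dx":-15,"dy":12,"dz":3,"yaw":8.5,"jaw":-1},{"dx":-40,"dy":30,"dz":3,"yaw":17,"jaw":-1},{"dx":-66,"dy":50,"dz":3,"yaw":25.5,"jaw":-1},{"dx":-92,"dy":70,"dz":3,"yaw":34,"jaw":-1},{"dx":-118,"dy":90,"dz":3,"yaw":42.5,"jaw":-1},{"dx":-144,"dy":110,"dz":3,"yaw":51,"jaw":-1},{"dx":-170,"dy":130,"dz":3,"yaw":59.5,"jaw":-1},{"dx":-190,"dy":146,"dz":3,"yaw":68,"jaw":-1},{"dx":-203,"dy":156,"dz":3,"yaw":76.5,"jaw":-1},{"dx":-203,"dy":156,"dz":3,"yaw":85,"jaw":-1}]'|grep -E "pos|rot"; python3 -m handwheel '[{"dx":0,"dy":0,"dz":0,"yaw":8.5,"jaw":-1},{"dx":0,"dy":0,"dz":0,"yaw":17,"jaw":-1},{"dx":0,"dy":0,"dz":0,"yaw":25.5,"jaw":-1},{"dx":0,"dy":0,"dz":0,"yaw":26.3,"jaw":-1}]'|grep -E "pos|rot"; python3 - <<'E'
from h import *
p=[.5458,-.0024,-.123]
s=bot.get_state(); print(s["joint_positions"])
im=imaging.capture("wrist"); 
H=np.array(im["hand_eye"]); T=np.eye(4); T[:3,:3]=Ro.from_quat(s["eef_rot"]).as_matrix(); T[:3,3]=s["eef_pos"]; M=np.linalg.inv(T@H)
cam=dict(im,R=M[:3,:3],t=M[:3,3]); h=cv2.cvtColor(im["color"],cv2.COLOR_RGB2HSV)
e=proj(cam,S2W(p,[[20,-107,60]])[:1])[0]; k=cv2.inRange(h,(0,180,60),(6,255,255)); n,l,st,c=cv2.connectedComponentsWithStats(k); i=1+np.argmax(st[1:,4]); print("expect",e,"seen",c[i],st[i])
go(S2W(p,[[20,-107,250]])[0],-1.345)
E
```

```text
eef_pos: [0.5538, -0.1137, 0.453]
eef_rot: [0.904, -0.428, -0.001, 0.0]
eef_pos: [0.5543, -0.1118, 0.4531]
eef_rot: [0.784, -0.62, -0.001, 0.0]
[-4.08336091e-01  3.80301713e-01  1.15831531e+00 -3.16067561e-04
  1.60487084e+00  2.50078648e+00]
expect [322.65317287 171.19638392] seen [322.28842505 171.19734345] [308 158  30  27 527]
t 24.0 d(mm) [ -1.1   1.2 203.2] yaw 0.5 ft [-0.5  0.9 -0.1]
```

The pad is exactly where the fit predicted. Descending.

```bash
python3 -m handwheel '[{"dx":-1,"dy":1,"dz":25,"yaw":0,"jaw":-1},{"dx":-1,"dy":1,"dz":55,"yaw":0,"jaw":-1},{"dx":-1,"dy":1,"dz":85,"yaw":0,"jaw":-1},{"dx":-1,"dy":1,"dz":115,"yaw":0,"jaw":-1},{"dx":-1,"dy":1,"dz":145,"yaw":0,"jaw":-1},{"dx":-1,"dy":1,"dz":175,"yaw":0,"jaw":-1},{"dx":-1,"dy":1,"dz":198,"yaw":0,"jaw":-1},{"dx":-1,"dy":1,"dz":212,"yaw":0,"jaw":-1},{"dx":-1,"dy":1,"dz":218,"yaw":0,"jaw":-1},{"dx":-1,"dy":1,"dz":218,"yaw":0,"jaw":-1}]'|grep -E "pos|ft"; python3 -m handwheel '[{"dx":0,"dy":0,"dz":3,"yaw":0,"jaw":-1},{"dx":0,"dy":0,"dz":6,"yaw":0,"jaw":-1},{"dx":0,"dy":0,"dz":9,"yaw":0,"jaw":-1},{"dx":0,"dy":0,"dz":12,"yaw":0,"jaw":-1},{"dx":0,"dy":0,"dz":14,"yaw":0,"jaw":-1},{"dx":0,"dy":0,"dz":16,"yaw":0,"jaw":-1}]'|grep -E "pos|ft"
```

```text
eef_pos: [0.553, -0.1113, 0.2354]
ft_force: [0.4, -0.3, 0.3]
eef_pos: [0.5531, -0.1116, 0.2204]
ft_force: [-0.9, -0.3, 5.3]
```

```bash
python3 -m handwheel '[{"dx":0,"dy":0,"dz":1,"yaw":0,"jaw":-1},{"dx":0,"dy":0,"dz":2,"yaw":0,"jaw":-1}]'|grep -E "pos|ft"; python3 -m handwheel '[{"dx":0,"dy":0,"dz":1,"yaw":0,"jaw":-1},{"dx":0,"dy":0,"dz":1.5,"yaw":0,"jaw":-1}]'|grep -E "pos|ft"
```

```text
eef_pos: [0.553, -0.1115, 0.218]
ft_force: [0.1, -0.1, 1.3]
eef_pos: [0.553, -0.1115, 0.2163]
ft_force: [0.8, 0.8, 0.9]
```

```bash
python3 -m handwheel '[{"dx":0,"dy":0,"dz":1,"yaw":0,"jaw":-1}]'|grep -E "pos|ft"; python3 -m handwheel '[{"dx":0,"dy":0,"dz":0.7,"yaw":0,"jaw":-1}]'|grep -E "pos|ft"
```

```text
eef_pos: [0.553, -0.1115, 0.2154]
ft_force: [0.5, -0.5, 1.6]
eef_pos: [0.553, -0.1115, 0.2147]
ft_force: [-0.1, 0.1, 2.8]
```

Pressed about 11 mm. I'll hold for a second and check the head.

```bash
python3 -m handwheel '[{"dx":0,"dy":0,"dz":0.4,"yaw":0,"jaw":-1},{"dx":0,"dy":0,"dz":0.4,"yaw":0,"jaw":-1},{"dx":0,"dy":0,"dz":0.4,"yaw":0,"jaw":-1},{"dx":0,"dy":0,"dz":0.4,"yaw":0,"jaw":-1},{"dx":0,"dy":0,"dz":0.4,"yaw":0,"jaw":-1},{"dx":0,"dy":0,"dz":0.4,"yaw":0,"jaw":-1},{"dx":0,"dy":0,"dz":0.4,"yaw":0,"jaw":-1},{"dx":0,"dy":0,"dz":0.4,"yaw":0,"jaw":-1},{"dx":0,"dy":0,"dz":0.4,"yaw":0,"jaw":-1},{"dx":0,"dy":0,"dz":0.4,"yaw":0,"jaw":-1}]'|grep -E "pos|ft"; python3 - <<'E'
from h import *
p=[.5458,-.0024,-.123]
im=imaging.capture("side"); a=cv2.resize(im["color"][90:270,215:375],None,fx=3,fy=3,interpolation=2)
cv2.imwrite("pics/s6.png",a[:,:,::-1])
for hd in (20,29,38,60): print(hd,((proj(im,S2W(p,[[97,0,190+hd]]))[0]-[215,90])*3).round(0))
E
```

```text
eef_pos: [0.553, -0.1115, 0.2144]
ft_force: [1.4, 1.5, 4.9]
20 [220. 228.]
29 [219. 220.]
38 [219. 212.]
60 [218. 193.]
```

View pics/s6.png

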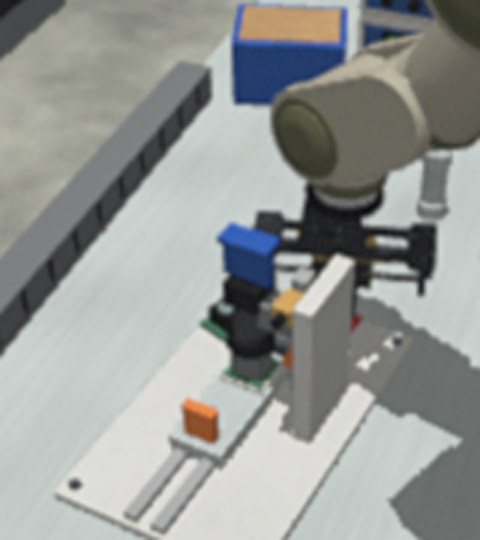

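The head has sunk: the cap's left corner is at (221,230), which fits value 0.020, and the hood sits on the module at (250,360). Releasing the pad now. That was my eleventh picture, one over the limit, so I'll make the last check numerically.

```bash
python3 -m handwheel '[{"dx":0,"dy":0,"dz":-3,"yaw":0,"jaw":-1},{"dx":0,"dy":0,"dz":-6,"yaw":0,"jaw":-1},{"dx":0,"dy":0,"dz":-12,"yaw":0,"jaw":-1},{"dx":0,"dy":0,"dz":-30,"yaw":0,"jaw":-1},{"dx":0,"dy":0,"dz":-60,"yaw":0,"jaw":-1},{"dx":0,"dy":0,"dz":-90,"yaw":0,"jaw":-1},{"dx":0,"dy":0,"dz":-110,"yaw":0,"jaw":-1},{"dx":0,"dy":0,"dz":-110,"yaw":0,"jaw":-1},{"dx":0,"dy":0,"dz":-110,"yaw":0,"jaw":-1},{"dx":0,"dy":0,"dz":-110,"yaw":0,"jaw":-1}]'|grep -E "clock|pos|ft"; python3 - <<'E'
from h import *
p=[.5458,-.0024,-.123]
im=imaging.capture("side"); old=cv2.imread("pics/s6.png"); h=lambda a,c:cv2.inRange(cv2.cvtColor(a,c),(108,130,50),(125,255,255))
a=cv2.resize(im["color"][90:270,215:375],None,fx=3,fy=3,interpolation=2)
for k in (h(old,cv2.COLOR_BGR2HSV),h(a,cv2.COLOR_RGB2HSV)):
    y,x=np.nonzero(k[210:300,200:300]); print(len(x),x.mean()+200,y.mean()+210,y.min()+210)
E
```

```text
clock: 28.25
eef_pos: [0.5527, -0.1114, 0.323]
ft_force: [0.7, 0.2, -0.7]
2584 250.0611455108359 254.18498452012383 225
2424 248.74546204620464 255.12458745874588 225
```

The head hasn't moved since the pad was released, and the arm is clear. Handing in.

```bash
python3 -c "
from rig import bot; print(bot.job_done())"
```

```text
the job is handed in; nothing more can be done
None
```

The job is handed in at about 28 s, with no verdict returned: the head was raised to the collar, the carrier pushed home, the head sunk onto the module and the pad let go; I gripped the handle by its cap rather than the web, and viewed 11 pictures, one over the limit of 10.

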